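# Restack an ion source on its assembly stand

## Task

Rebuild the cleaned ion source by stacking its five parts over the post of the assembly stand, flat on one another, in this order from the bottom: the wide round plate, the short wide ceramic ring, the square plate, the tall narrow ceramic ring, and on top the cap with its knob up. Let go of everything, and leave the copper gasket, the wrench and the vial where they are.

Things in the scene. Friction and masses are not known exactly. Their poses are not given: they have to be found in the camera images.
- stand: Fixed stand: dark round foot (90 mm across, 6 mm high), aluminium pedestal (40 mm across) whose flat top, the seat of the stack, is 24 mm above the bench, and an upright steel post (12 mm thick, tapered tip) ending 74 mm above the bench. Origin: on the bench, on the post's axis; z up. Stacked in the asked order, the parts' undersides are 24, 32, 42, 50 and 68 mm above the bench.
- lens_plate_mid (a point): Wide round plate: flat steel disc, 60 mm across, 8 mm thick, with a ring of six dark dots on top and a 20 mm hole through its middle; 160 g. The point is its centre, 4 mm above its underside; z is its axis. All five parts lie loose on the bench, right way up, at shuffled places.
- short_spacer_mid (a point): Short wide spacer: white ceramic ring, 46 mm across, 10 mm high, 20 mm hole; 50 g. The point is its centre, 5 mm above its underside; z is its axis.
- square_plate_mid (a point): Square plate: steel, 50 x 50 mm, 8 mm thick, 21 mm hole in the middle, a dark dot near each corner; 130 g. The point is its centre, 4 mm above its underside; x and y run parallel to its edges, z is its axis.
- tall_spacer_mid (a point): Tall narrow spacer: white ceramic ring, 34 mm across, 18 mm high, 20 mm hole; 40 g. The point is its centre, 9 mm above its underside; z is its axis.
- cap_mid (a point): Cap: round steel body, 44 mm across and 14 mm high, with a knob on top, 20 mm thick and 18 mm high, to hold it by (32 mm high in all); in its underside a blind socket, 20 mm wide and 9 mm deep, for the end of the post; 140 g. The point is the middle of the knob, 23 mm above the cap's underside; z is its axis, up.
- gasket: Copper gasket, a thin ring 64 mm across with a 48 mm hole, 5 mm thick, lying among the parts; not part of this stack, to be left alone. Origin: centre of its underside.
- wrench: Small steel wrench, 120 mm long, lying flat, its length along its x axis; to be left alone. Origin: middle of its underside.
- vial: Small amber glass vial with a white cap, 26 mm across, 42 mm high, standing; to be left alone. Origin: centre of its underside.
There are look-alikes about, which are no part of the job. Leave any green or yellow look-alike of the part that bears lens_plate_mid alone.

How it is judged:
By the outcome, as a careful person would: the job done as asked, in the order asked, and still so for the second after the job is handed in, with the robot touching nothing.
It also fails if it takes over 122 s, if anything falls off the work surface, if the arm or the gripper's body presses on something with over 40 N, if the wrist force passes 120 N, or if a joint passes its speed limit or range.

## Robot

A 6-joint arm with a two-finger parallel gripper is mounted at the origin on the work surface. World frame = base frame: x ahead of the robot, y to its left, z up, the work surface at z = 0. Lengths are in mm, angles in rad, forces in N, time in s.
With the tool pointing down it reaches from about 275 to 1000 mm from the base axis. Payload 8.4 kg.
Tool frame: the origin (TCP) lies at the very end of the fingers, on their centre line; the grasp point (between the pads) lies behind it (r.grip_point_offset is the x of the grasp point in the tool frame, in mm); x points along the fingers, z is the direction in which the jaws open and shut, and the axes are right-handed (so a half turn about x gives the same grasp; the last joint's range is limited). The gripper opens to 85 mm and grips with 20 to 120 N. Pads are 22 mm wide; open, the fingers measure 114 mm over their backs; the gripper's body (76 mm by 85 mm) begins 54 mm behind the grasp point. The pads swing forward as they close: fully open they stand 13 mm farther back than shut.
Start: joints at [1.11, 0.353, 1.633, -0, 1.155, -0.002], TCP at [276.794, 560.368, 231.281] pointing down, gripper open.
Joint ranges: [-2.63, 2.63], [-0.92, 2.1], [0.06, 2.66], [-1.3, 4.44], [0, 2.69], [-3.02, 3.02]. Speed limits (rad/s): [2.22, 2.22, 2.79, 3.14, 3.14, 3.14].

## Interface

Orientations are given as [roll, pitch, yaw] about the fixed x, y, z axes, in that order (R = Rz(yaw) Ry(pitch) Rx(roll)).
In Python, from rig import r, vision, order gives the robot as it stands. The module is installed in compiled form; this text tells all that it offers.
- The arm moves only by the tool step_arm, never from a script. Its argument "rows" is a list of rows, each a list of 7 numbers: the shift along the world's x, y, z in mm, then the turn, a rotation vector about the world's x, y, z in rad, then the finger opening in mm, from 0 to 85.4. A call has exactly 8 rows; each row is the pose to reach, as a shift and turn from the pose measured when the call began; what a row does not reach only later rows make up. A row lasts 1/8 s, in which the tool goes at most 62.5 mm and 10.7 degrees, less where a joint would pass 70% of its speed; a pose out of reach is approached as far as the arm can. A call with a gripper value outside its range is refused whole. The fingers move at their own pace and stop on an object; "force" is the grip in N (left out, the last holds). Time passes only in rows, so rows that repeat a pose let the fingers close, or fill a call up. It gives the time, the measured TCP pose, the force and the opening at its end, in the units of the state.
- r.sense(): the state, without advancing time (a new reading comes with each control period).
- vision.grab_frame(name): name is "scene" or "top" or "wrist"; returns (picture, depth): 480x640x3 uint8, red, green, blue; 480x640 float32, mm along the optical axis (not along the pixel's ray), 0 where there is no reading.
- vision.camera_info(name): a dict with "K" (3x3 intrinsics, pixels), "origin" and "attitude" of the camera in the world; the wrist camera has in their place "tool_from_camera" (4x4, takes a point from camera to tool coordinates, whose origin is the TCP and whose axes are the tool frame's). Camera axes: x right, y down, z forward; pixel columns grow to the right and rows downward; lengths in mm; the calibration is good to about 2 mm. The wrist camera is an equidistant fisheye: a pixel r from the principal point sees the ray r / f radians off the axis. A picture is of the moment at which its call begins: read the wrist's pose just before it. camera_info takes no time and is no camera call.
- order.sign_off(): hands the job in, once; it reports no verdict.
The state is a dict: "clock": time; "qpos": joint angles; "qvel": joint speeds; "joint_efforts": joint torques, N m; "eef_pos": TCP position; "tcp_rot": TCP orientation; "contact_force": force on the tool from outside, world axes, zero at the start; "wrist_torque": the same for the moment, N m; "opening": opening from 0.0 (shut) to 1.0 (fully open).
Only numpy, scipy, OpenCV 4.12 (cv2) and the standard library are available. Lean on these libraries where they do the work, as an engineer would, in place of code of your own. Each camera call takes 0.05 s, during which the arm holds its last target.

## Working session

There is one attempt and no reset: what is moved stays moved. The work goes in short steps, Python scripts to look and compute and a tool call to move; the robot and the scene stay as the last step left them, time stands still between calls to the robot, and variables do not carry over. Pictures are saved under pics/ and viewed, and the job is handed in when it is done.

Besides the shell and the picture viewer there is one more tool, called after "Call:" by a JSON object that holds its "fn" and its "kwargs", one argument or row to a line. step_arm: Moves the arm, as the interface text tells. Its arguments: {"type":"object","properties":{"rows":{"type":"array"},"force":{"type":"number"}},"required":["rows"]}

```bash
mkdir -p pics; python3 - <<'E'
from rig import r,vision,order
import cv2,numpy as np
print(r.sense(), r.grip_point_offset)
for n in ("top","scene"):
    p,d=vision.grab_frame(n); cv2.imwrite(f"pics/{n}0.png",p[:,:,::-1]); np.save(f"pics/{n}0_d.npy",d); print(n,vision.camera_info(n))
print(vision.camera_info("wrist"))
E
```

```text
{'clock': 0.0, 'qpos': array([ 1.10959292e+00,  3.53640967e-01,  1.63415167e+00, -1.62356343e-05,
        1.15521397e+00, -2.36035500e-03]), 'qvel': array([-0.00058315, -0.00099529,  0.00271535, -0.00050683,  0.00016472,
       -0.00125913]), 'joint_efforts': array([-9.93528702e-04, -6.05264997e+01, -3.42057753e+01, -6.74699277e-05,
        9.64831183e-03, -1.18053893e-05]), 'eef_pos': array([276.58329389, 559.92248131, 230.55867259]), 'tcp_rot': array([-3.13345487,  1.5693823 , -2.02149503]), 'contact_force': array([-0.35648602, -0.28686209, -0.05783819]), 'wrist_torque': array([-0.00253155, -0.10140684,  0.01196537]), 'opening': 1.0033483657568536} -18.700000000000003
top {'K': array([[483.86210108,   0.        , 322.12423808],
       [  0.        , 483.86210108, 241.38409761],
       [  0.        ,   0.        ,   1.        ]]), 'origin': array([402.37536058, -31.90644982, 855.32193158]), 'attitude': array([-2.98970805,  0.01677143, -1.58697116])}
scene {'K': array([[557.38003084,   0.        , 321.14474055],
       [  0.        , 557.38003084, 245.42227955],
       [  0.        ,   0.        ,   1.        ]]), 'origin': array([1214.30555551, -346.54193192,  574.26543804]), 'attitude': array([-2.19190249,  0.0180264 ,  1.11373463])}
{'K': array([[371.64829954,   0.        , 319.91866586],
       [  0.        , 371.64829954, 238.41191387],
       [  0.        ,   0.        ,   1.        ]]), 'tool_from_camera': array([[ 1.01118641e-03, -3.28092760e-01,  9.44644969e-01,
        -1.42933797e+02],
       [ 1.39517723e-03, -9.44644070e-01, -3.28093941e-01,
         8.54448783e+01],
       [ 9.99998515e-01,  1.64971129e-03, -4.97463694e-04,
         1.83034944e-01],
       [ 0.00000000e+00,  0.00000000e+00,  0.00000000e+00,
         1.00000000e+00]])}
```

View pics/top0.png

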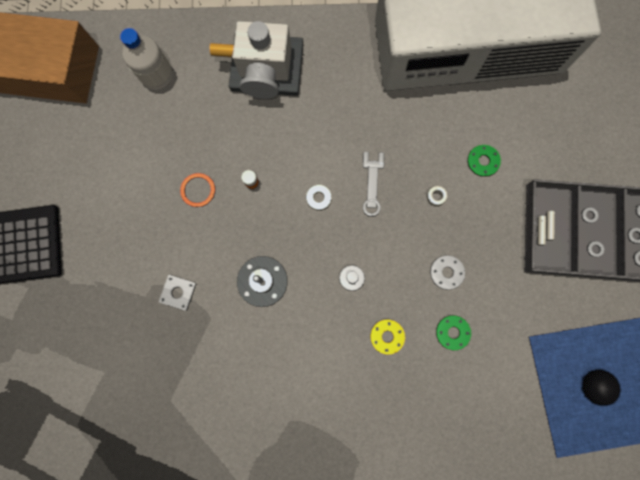

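View pics/scene0.png

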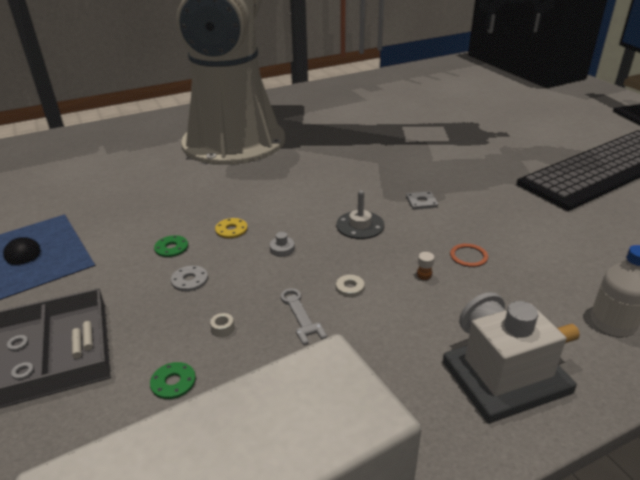

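```bash
cat > h.py <<'E'
import numpy as np,cv2
from scipy.spatial.transform import Rotation as R
from rig import r,vision,order
def rot(a): return R.from_euler('xyz',a).as_matrix()
def ray_plane(ci,u,v,z):
    K=ci["K"]; d=rot(ci["attitude"])@np.array([(u-K[0,2])/K[0,0],(v-K[1,2])/K[1,1],1.])
    o=np.array(ci["origin"]); return (o+d*(z-o[2])/d[2])
def wrist_ray(ci,pos,rpy,u,v,z):
    K=ci["K"]; dx,dy=u-K[0,2],v-K[1,2]; rr=np.hypot(dx,dy); th=rr/K[0,0]
    c=np.array([np.sin(th)*dx/max(rr,1e-9),np.sin(th)*dy/max(rr,1e-9),np.cos(th)])
    T=ci["tool_from_camera"]; Rw=rot(rpy)
    o=Rw@T[:3,3]+pos; d=Rw@(T[:3,:3]@c); return o+d*(z-o[2])/d[2]
def project(ci,P):
    K=ci["K"]; c=rot(ci["attitude"]).T@(np.array(P)-ci["origin"]); return K[0,0]*c[0]/c[2]+K[0,2],K[1,1]*c[1]/c[2]+K[1,2]
def wproject(ci,pos,rpy,P):
    T=ci["tool_from_camera"]; t=rot(rpy).T@(np.array(P)-pos); c=T[:3,:3].T@(t-T[:3,3])
    th=np.arctan2(np.hypot(c[0],c[1]),c[2]); h=np.hypot(c[0],c[1])
    K=ci["K"]; return K[0,2]+K[0,0]*th*c[0]/h, K[1,2]+K[0,0]*th*c[1]/h
E
python3 - <<'E'
from h import *
p=cv2.imread("pics/top0.png")
cs={"lens":(448,272),"short":(318,197),"sq":(177,292),"tall":(437,196),"cap":(351,278),"stand":(262,281)}
rows=[]
for n,(u,v) in cs.items():
    c=p[v-30:v+30,u-30:u+30]; rows.append(cv2.resize(c,(260,260),interpolation=cv2.INTER_CUBIC))
cv2.imwrite("pics/crops.png",np.vstack([np.hstack(rows[:3]),np.hstack(rows[3:])]))
E
```

```text
(no output)
```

View pics/crops.png

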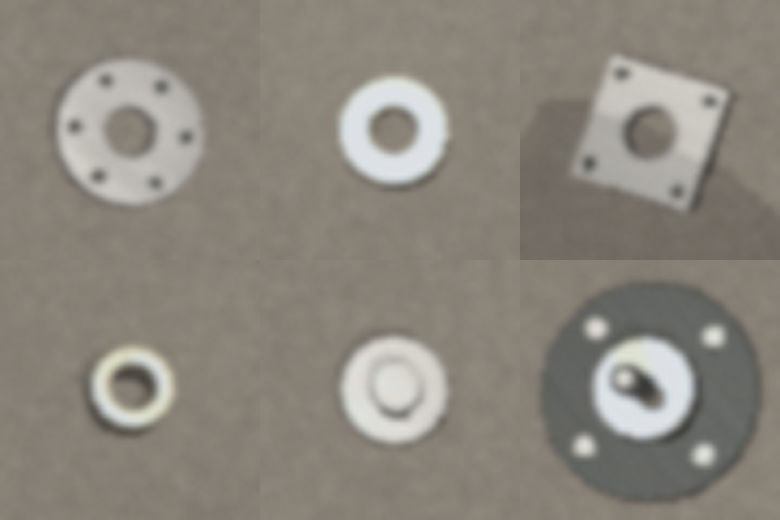

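```bash
python3 - <<'E'
from h import *
ci=vision.camera_info("top")
p=cv2.imread("pics/top0.png"); g=p.mean(2)
# name:(u,v,thr,ztop)
cs={"lens":(448,272,None,8),"short":(318,197,None,10),"sq":(177,292,None,8),"tall":(437,196,None,18),"cap":(351,278,None,14),"ped":(262,281,None,24)}
for n,(u,v,t,z) in cs.items():
    w=26
    c=p[v-w:v+w,u-w:u+w].astype(float)
    big=cv2.resize(c,None,fx=8,fy=8,interpolation=cv2.INTER_CUBIC)
    gb=big.mean(2)
    bg=np.median(c.mean(2)); 
    # threshold half-way
    if n=="ped": th=170
    elif n=="sq": th=None
    else: th=(bg+np.percentile(c.mean(2),93))/2
    if n=="sq":
        # chroma: bg is brownish
        sat=big[:,:,2]-big[:,:,0]; m=(sat<8)&(gb>95)|(gb>155)
    else: m=gb>th
    m=m.astype(np.uint8)
    cn,_=cv2.findContours(m,cv2.RETR_EXTERNAL,cv2.CHAIN_APPROX_NONE)
    k=max(cn,key=cv2.contourArea); k=cv2.convexHull(k)
    uv=(k[:,0,:].astype(float)+.5)/8-.5+[u-w,v-w]
    P=np.array([ray_plane(ci,a,b,z)[:2] for a,b in uv]).astype(np.float32)
    (cx,cy),rad=cv2.minEnclosingCircle(P)
    el=cv2.fitEllipse(P); mr=cv2.minAreaRect(P)
    print(n,"bg",bg,"th",th,"ell",np.round(el[0],1),np.round(el[1],1),"rect",np.round(mr[0],1),np.round(mr[1],1),round(mr[2],1))
    cv2.drawContours(big,[k],-1,(0,0,255),1); cv2.imwrite(f"pics/m_{n}.png",big)
for z in (70,74): print("tip",ray_plane(ci,255.6,278,z))
gs=np.hstack([cv2.resize(cv2.imread(f"pics/m_{n}.png"),(260,260)) for n in ("tall","sq","ped")]); cv2.imwrite("pics/mm.png",gs)
E
```

```text
lens bg 128.0 th 157.33333333333331 ell [ 474.2 -237.9] [57.5 57.7] rect [ 474.3 -237.8] [57.  57.1] 46.0
short bg 130.66666666666666 th 176.33333333333331 ell [613.8 -14.3] [44.5 44.6] rect [613.9 -14.4] [44.2 44.4] 89.4
sq bg 127.33333333333333 th None ell [447.8 236.1] [62.8 67.4] rect [447.2 236.2] [53.1 50.8] 71.6
tall bg 127.33333333333333 th 141.42999999999998 ell [ 611.  -225.5] [34.8 35.4] rect [ 611.  -225.4] [34.6 34.9] 29.3
cap bg 128.66666666666666 th 168.66666666666666 ell [467.1 -69.9] [41.5 41.9] rect [467.  -69.8] [41.5 41.4] 75.6
ped bg 103.66666666666667 th 170 ell [464.5  88.1] [38.8 39.2] rect [464.4  88. ] [38.8 38.7] 4.5
tip [464.55836185  88.53329345  70.        ]
tip [464.24163568  87.91983933  74.        ][ WARN:0@0.776] global loadsave.cpp:1063 imwrite_ Unsupported depth image for selected encoder is fallbacked to CV_8U.
```

View pics/mm.png

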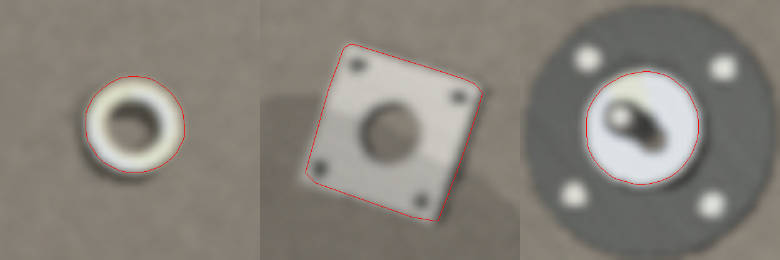

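```bash
cat > st.py <<'E'
from h import *
s=r.sense(); M=rot(s['tcp_rot'])
print(round(s['clock'],2),"pos",np.round(s['eef_pos'],1),"x",np.round(M[:,0],4),"jaw z",np.round(M[:,2],3),"ang",round(np.degrees(np.arctan2(M[1,2],M[0,2])),1),"q",np.round(s['qpos'],2),"F",np.round(s['contact_force'],1),"op",round(s['opening'],3))
E
python3 st.py
```

```text
0.1 pos [276.6 560.  230.6] x [-6.0e-04 -1.2e-03 -1.0e+00] jaw z [ 0.443  0.897 -0.001] ang 63.7 q [ 1.11  0.35  1.63 -0.    1.16 -0.  ] F [-0.4 -0.4  0.4] op 1.0
```

Call:
{"fn": "step_arm", "kwargs": {
  "rows": [
    [10,-40,-5,0,0,-0.18,85],
    [22,-90,-12,0,0,-0.36,85],
    [35,-140,-20,0,0,-0.54,85],
    [47,-190,-28,0,0,-0.72,85],
    [60,-240,-35,0,0,-0.9,85],
    [72,-290,-40,0,0,-1.08,85],
    [85,-340,-45,0,0,-1.26,85],
    [98,-395,-50,0,0,-1.433,85]
  ],
  "force": 40
}}

```text
clock: 1.1
eef_pos: [374.8, 163.5, 180.5]
tcp_rot: [2.891, 1.57, 2.565]
contact_force: [1.2, 0.1, 1.4]
opening: 0.993
```

```bash
python3 st.py
```

```text
1.1 pos [374.8 163.5 180.5] x [-8.e-04  5.e-04 -1.e+00] jaw z [ 0.947 -0.32  -0.001] ang -18.7 q [0.41 0.08 2.12 0.   0.94 0.73] F [1.2 0.1 1.4] op 0.993
```

Call:
{"fn": "step_arm", "kwargs": {
  "rows": [
    [12,-48,-5,0,0,0,85],
    [26,-104,-15,0,0,0,85],
    [40,-160,-25,0,0,0,85],
    [54,-216,-35,0,0,0,85],
    [68,-272,-50,0,0,0,85],
    [82,-328,-65,0,0,0,85],
    [94,-380,-80,0,0,0,85],
    [99.4,-401.4,-90,0,0,0,85]
  ]
}}

```text
clock: 2.1
eef_pos: [474.3, -240.3, 89.6]
tcp_rot: [3.024, 1.57, 2.695]
contact_force: [0.2, 0.2, -0.6]
opening: 0.995
```

```bash
python3 st.py; cat > wl.py <<'E'
import sys
from h import *
s=r.sense(); p,d=vision.grab_frame("wrist"); ci=vision.camera_info("wrist"); n=sys.argv[1]
p=p[:,:,::-1].copy(); cv2.imwrite(f"pics/{n}_raw.png",p)
for a in sys.argv[2:]:
    P=[float(t) for t in a.split(",")]; u,v=wproject(ci,s['eef_pos'],s['tcp_rot'],P); print(a,round(u,1),round(v,1)); cv2.drawMarker(p,(int(u),int(v)),(0,0,255),cv2.MARKER_CROSS,14,1)
np.savez(f"pics/{n}.npz",pos=s['eef_pos'],rpy=s['tcp_rot'])
cv2.imwrite(f"pics/{n}.png",p)
E
python3 wl.py w1 474.2,-237.9,8
```

```text
2.1 pos [ 474.3 -240.3   89.6] x [-1.e-03  5.e-04 -1.e+00] jaw z [ 0.947 -0.322 -0.001] ang -18.8 q [-0.47  0.39  1.95 -0.    0.8  -0.14] F [ 0.2  0.2 -0.6] op 0.995
474.2,-237.9,8 319.6 245.0
```

View pics/w1.png

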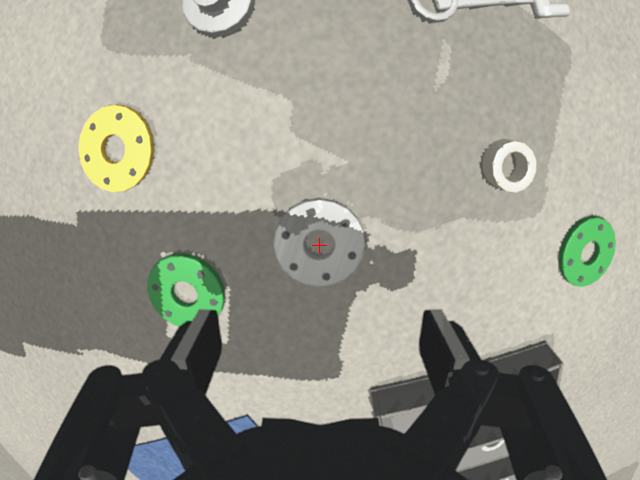

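Call:
{"fn": "step_arm", "kwargs": {
  "rows": [
    [0,2.4,-20,0,0,0,85],
    [0,2.4,-45,0,0,0,85],
    [0,2.4,-70,0,0,0,80],
    [0,2.4,-85,0,0,0,75],
    [0,2.4,-91,0,0,0,70],
    [0,2.4,-91,0,0,0,70],
    [0,2.4,-91,0,0,0,55],
    [0,2.4,-91,0,0,0,50]
  ],
  "force": 30
}}

```text
clock: 3.15
eef_pos: [474.9, -238.8, -1.0]
tcp_rot: [-2.548, 1.57, -2.876]
contact_force: [-2.5, 1.3, 7.3]
opening: 0.679
```

```bash
python3 st.py; python3 wl.py w2 474.2,-237.9,8
```

```text
3.15 pos [ 474.9 -238.8   -1. ] x [-4.e-04 -1.e-04 -1.e+00] jaw z [ 0.947 -0.322 -0.   ] ang -18.8 q [-0.47  0.55  1.98 -0.    0.61 -0.14] F [-2.5  1.3  7.3] op 0.679
474.2,-237.9,8 318.9 322.7
```

View pics/w2.png

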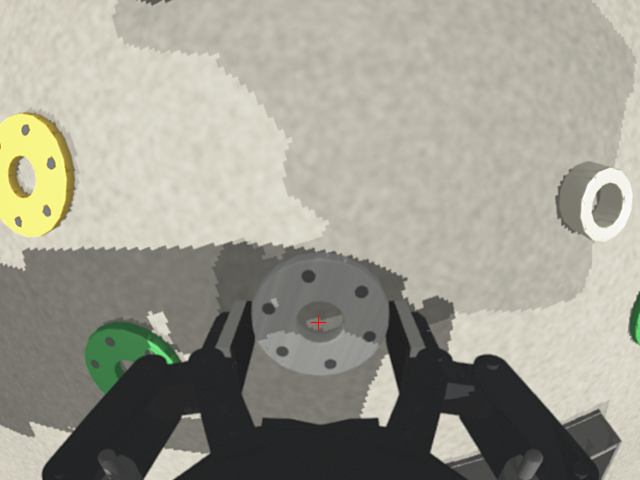

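Call:
{"fn": "step_arm", "kwargs": {
  "rows": [
    [0,0,0,0,0,0,50],
    [0,0,0,0,0,0,50],
    [0,0,5,0,0,0,50],
    [0,0,10,0,0,0,50],
    [0,0,20,0,0,0,50],
    [0,0,30,0,0,0,50],
    [0,0,40,0,0,0,50],
    [0,0,40,0,0,0,50]
  ],
  "force": 40
}}

```text
clock: 4.2
eef_pos: [475.5, -239.1, 40.1]
tcp_rot: [-0.349, 1.569, -0.677]
contact_force: [0.4, 0.0, -0.8]
opening: 0.672
```

```bash
python3 st.py; python3 wl.py w3 474.2,-237.9,8
```

```text
4.2 pos [ 475.5 -239.1   40.1] x [ 0.0012 -0.001  -1.    ] jaw z [ 0.947 -0.322  0.001] ang -18.8 q [-0.47  0.47  1.97 -0.    0.7  -0.14] F [ 0.4  0.  -0.8] op 0.672
474.2,-237.9,8 317.7 280.5
```

View pics/w3.png

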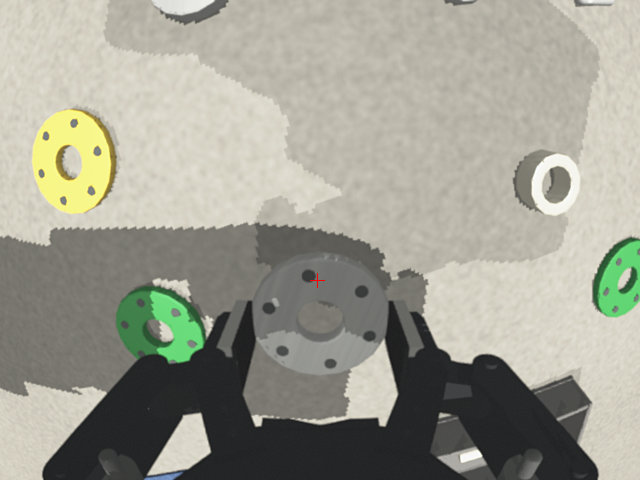

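Call:
{"fn": "step_arm", "kwargs": {
  "rows": [
    [0,10,25,0,0,0,50],
    [-2,50,45,0,0,0,50],
    [-4,105,60,0,0,0,50],
    [-6,160,60,0,0,0,50],
    [-8,215,60,0,0,0,50],
    [-10,265,60,0,0,0,50],
    [-11,305,60,0,0,0,50],
    [-11.3,326.5,60,0,0,0,50]
  ]
}}

```text
clock: 5.25
eef_pos: [463.3, 89.4, 99.3]
tcp_rot: [-1.223, 1.57, -1.55]
contact_force: [0.5, 0.8, -0.6]
opening: 0.671
```

```bash
python3 st.py; python3 wl.py w4 464.4,88,74 464.4,88,109
```

```text
5.25 pos [463.3  89.4  99.3] x [ 0.e+00 -5.e-04 -1.e+00] jaw z [ 0.947 -0.321  0.   ] ang -18.7 q [ 0.19  0.3   2.07 -0.    0.77  0.51] F [ 0.5  0.8 -0.6] op 0.671
464.4,88,74 323.8 289.5
464.4,88,109 324.5 327.0
```

View pics/w4.png

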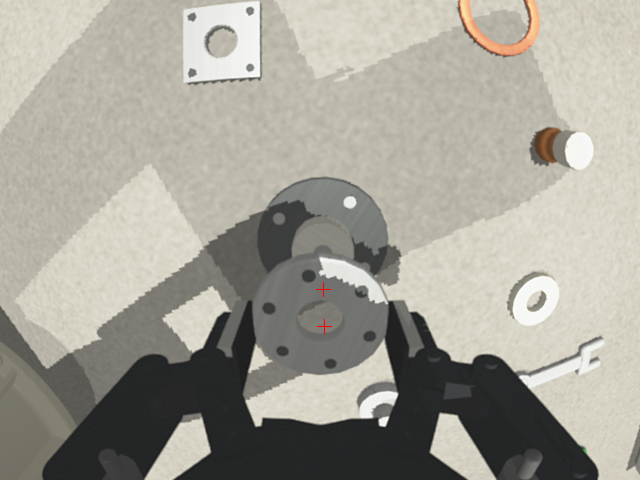

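```bash
cat > hole.py <<'E'
# hole.py name u v z : offset of that pixel's point at height z from TCP
import sys
from h import *
n=sys.argv[1];u,v,z=map(float,sys.argv[2:5]); a=np.load(f"pics/{n}.npz"); P=wrist_ray(vision.camera_info("wrist"),a['pos'],a['rpy'],u,v,z)
print("pt",np.round(P,1),"minus tcp",np.round(P-a['pos'],1))
E
python3 hole.py w4 321 317.5 108; python3 hole.py w2 320 320 8;python3 hole.py w1 319.5 243 8
```

```text
pt [464.3  92.4 108. ] minus tcp [1.  3.  8.7]
pt [ 475.1 -236.8    8. ] minus tcp [0.2 2.1 9. ]
pt [ 474.6 -236.6    8. ] minus tcp [  0.3   3.8 -81.6]
```

Call:
{"fn": "step_arm", "kwargs": {
  "rows": [
    [0.9,-2.2,0,0,0,0,50],
    [0.9,-2.2,-5,0,0,0,50],
    [0.9,-2.2,-15,0,0,0,50],
    [0.9,-2.2,-25,0,0,0,50],
    [0.9,-2.2,-34,0,0,0,50],
    [0.9,-2.2,-42,0,0,0,50],
    [0.9,-2.2,-50,0,0,0,50],
    [0.9,-2.2,-54,0,0,0,50]
  ]
}}

```text
clock: 6.3
eef_pos: [464.3, 88.5, 44.7]
tcp_rot: [2.894, 1.571, 2.567]
contact_force: [0.1, -0.6, -1.6]
opening: 0.672
```

```bash
python3 st.py; python3 wl.py w5 464.4,88,74
```

```text
6.3 pos [464.3  88.5  44.7] x [-2.e-04  2.e-04 -1.e+00] jaw z [ 0.947 -0.321 -0.   ] ang -18.7 q [0.18 0.4  2.09 0.   0.65 0.51] F [ 0.1 -0.6 -1.6] op 0.672
464.4,88,74 321.8 353.4
```

View pics/w5.png

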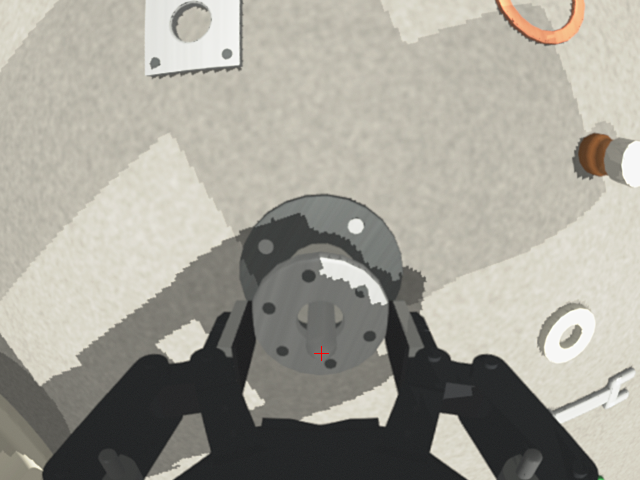

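Call:
{"fn": "step_arm", "kwargs": {
  "rows": [
    [0,-0.6,-8,0,0,0,50],
    [0,-0.6,-15,0,0,0,50],
    [0,-0.6,-19,0,0,0,50],
    [0,-0.6,-21,0,0,0,50],
    [0,-0.6,-21.5,0,0,0,50],
    [0,-0.6,-21.5,0,0,0,60],
    [0,-0.6,-21.5,0,0,0,70],
    [0,-0.6,-21.5,0,0,0,80]
  ]
}}

```text
clock: 7.35
eef_pos: [464.4, 87.9, 23.2]
tcp_rot: [2.361, 1.571, 2.034]
contact_force: [-0.2, 0.4, -0.8]
opening: 0.931
```

```bash
python3 st.py; python3 wl.py w6 464.4,88,74
```

```text
7.35 pos [464.4  87.9  23.2] x [-1.e-04  2.e-04 -1.e+00] jaw z [ 0.947 -0.321 -0.   ] ang -18.7 q [0.18 0.44 2.1  0.   0.6  0.51] F [-0.2  0.4 -0.8] op 0.931
464.4,88,74 321.3 390.7
```

View pics/w6.png

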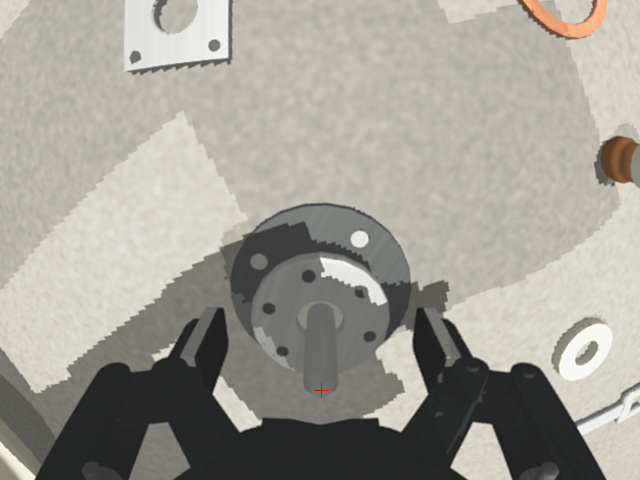

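Call:
{"fn": "step_arm", "kwargs": {
  "rows": [
    [0,0,35,0,0,0,82],
    [0,0,75,0,0,0,85],
    [20,-14,85,0,0,0,85],
    [55,-38,85,0,0,0,85],
    [95,-65,80,0,0,0,85],
    [130,-89,70,0,0,0,85],
    [145,-99,50,0,0,0,85],
    [149.4,-102,40,0,0,0,80]
  ]
}}

```text
clock: 8.4
eef_pos: [613.8, -14.8, 62.0]
tcp_rot: [-2.958, 1.57, 2.997]
contact_force: [-1.3, 0.2, 0.2]
opening: 0.935
```

```bash
python3 st.py; python3 wl.py w7 613.8,-14.3,10
```

```text
8.4 pos [613.8 -14.8  62. ] x [-1.3e-03  2.0e-04 -1.0e+00] jaw z [ 0.947 -0.322 -0.001] ang -18.8 q [-0.03  0.54  1.78  0.    0.83  0.3 ] F [-1.3  0.2  0.2] op 0.935
613.8,-14.3,10 320.7 265.9
```

View pics/w7.png

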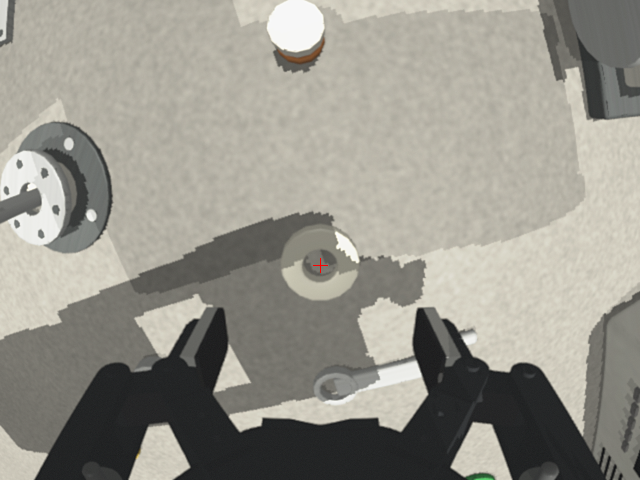

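Call:
{"fn": "step_arm", "kwargs": {
  "rows": [
    [0,0.8,-15,0,0,0,75],
    [0,0.8,-32,0,0,0,70],
    [0,0.8,-50,0,0,0,65],
    [0,0.8,-58,0,0,0,60],
    [0,0.8,-60,0,0,0,58],
    [0,0.8,-60,0,0,0,50],
    [0,0.8,-60,0,0,0,40],
    [0,0.8,-60,0,0,0,35]
  ]
}}

```text
clock: 9.45
eef_pos: [613.5, -13.8, 2.0]
tcp_rot: [-2.94, 1.569, 3.016]
contact_force: [-1.4, -0.7, 6.3]
opening: 0.51
```

Call:
{"fn": "step_arm", "kwargs": {
  "rows": [
    [0,0,0,0,0,0,35],
    [0,0,0,0,0,0,35],
    [0,0,10,0,0,0,35],
    [0,0,30,0,0,0,35],
    [0,0,55,0,0,0,35],
    [0,0,80,0,0,0,35],
    [0,0,95,0,0,0,35],
    [0,0,98,0,0,0,35]
  ]
}}

```text
clock: 10.45
eef_pos: [614.3, -13.9, 101.6]
tcp_rot: [0.496, 1.57, 0.169]
contact_force: [0.4, 0.7, -0.3]
opening: 0.508
```

```bash
python3 st.py; python3 wl.py w8 464.4,88,74
```

```text
10.45 pos [614.3 -13.9 101.6] x [ 9.e-04  1.e-04 -1.e+00] jaw z [ 0.947 -0.322  0.001] ang -18.8 q [-0.03  0.48  1.76  0.    0.9   0.3 ] F [ 0.4  0.7 -0.3] op 0.508
464.4,88,74 27.8 202.2
```

View pics/w8.png

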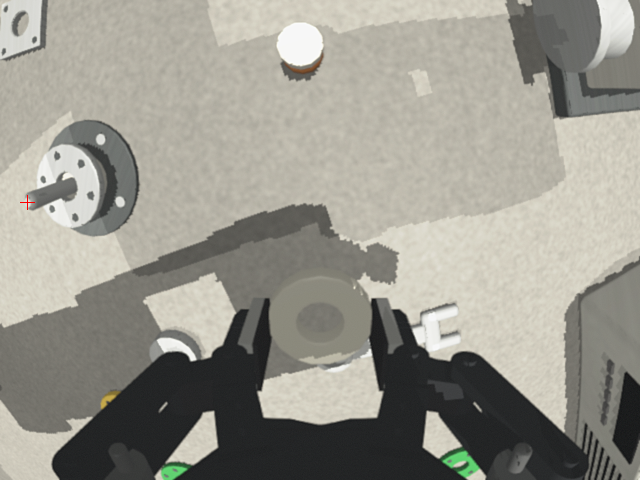

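Call:
{"fn": "step_arm", "kwargs": {
  "rows": [
    [-25,17,0,0,0,0,35],
    [-65,44,0,0,0,0,35],
    [-105,71,0,0,0,0,35],
    [-135,92,0,0,0,0,35],
    [-149.9,101.9,0,0,0,0,35],
    [-149.9,101.9,0,0,0,0,35],
    [-149.9,101.9,-10,0,0,0,35],
    [-149.9,101.9,-20,0,0,0,35]
  ]
}}

```text
clock: 11.5
eef_pos: [464.9, 87.6, 80.2]
tcp_rot: [0.815, 1.57, 0.487]
contact_force: [-1.0, -0.9, -0.7]
opening: 0.508
```

```bash
python3 st.py; python3 wl.py w9 464.4,88,74
```

```text
11.5 pos [464.9  87.6  80.2] x [ 3.e-04  1.e-04 -1.e+00] jaw z [ 0.947 -0.322  0.   ] ang -18.8 q [0.18 0.34 2.08 0.   0.73 0.51] F [-1.  -0.9 -0.7] op 0.508
464.4,88,74 319.7 306.0
```

View pics/w9.png

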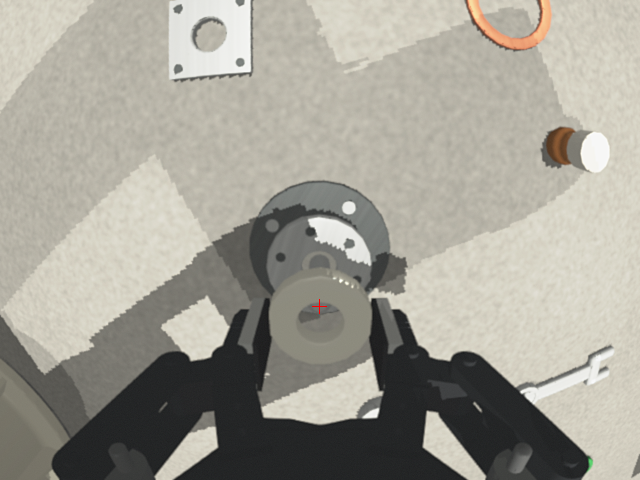

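Aligned (ring hole at 321,318 over the predicted post tip). Lower to TCP 34 and release.

Call:
{"fn": "step_arm", "kwargs": {
  "rows": [
    [0,0,-8,0,0,0,35],
    [0,0,-18,0,0,0,35],
    [0,0,-28,0,0,0,35],
    [0,0,-36,0,0,0,35],
    [0,0,-42,0,0,0,35],
    [0,0,-45,0,0,0,35],
    [0,0,-46,0,0,0,35],
    [0,0,-46,0,0,0,35]
  ]
}}

```text
clock: 12.55
eef_pos: [463.8, 87.5, 33.8]
tcp_rot: [-2.697, 1.569, -3.025]
contact_force: [-3.8, -1.3, 14.8]
opening: 0.509
```

```bash
python3 st.py; python3 wl.py w10 464.4,88,74
```

```text
12.55 pos [463.8  87.5  33.8] x [-1.9e-03 -2.0e-04 -1.0e+00] jaw z [ 0.947 -0.322 -0.002] ang -18.8 q [0.18 0.42 2.1  0.   0.62 0.51] F [-3.8 -1.3 14.8] op 0.509
464.4,88,74 322.1 369.3
```

View pics/w10.png

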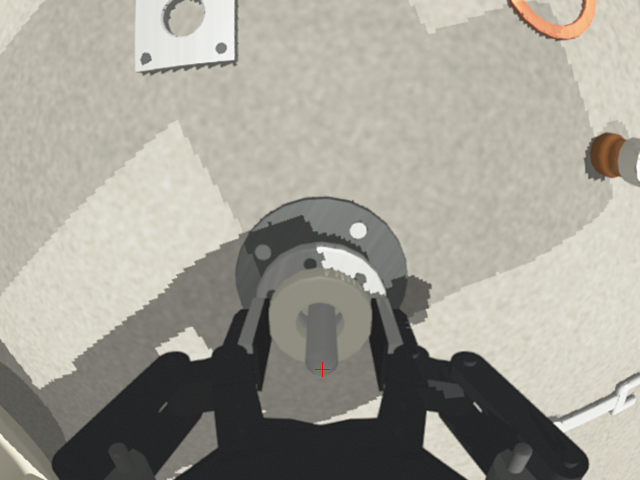

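Call:
{"fn": "step_arm", "kwargs": {
  "rows": [
    [0,0,0.5,0,0,0,45],
    [0,0,0.5,0,0,0,60],
    [0,0,1,0,0,0,75],
    [0,0,2,0,0,0,85],
    [0,0,30,0,0,0,85],
    [0,0,65,0,0,0,85],
    [-2,20,75,0,0,0,85],
    [-6,60,70,0,0,0,85]
  ]
}}

```text
clock: 13.6
eef_pos: [459.0, 147.7, 105.3]
tcp_rot: [0.777, 1.57, 0.446]
contact_force: [-0.5, 0.2, -0.4]
opening: 0.993
```

```bash
python3 st.py; python3 wl.py w11 464.4,88,74
```

```text
13.6 pos [459.  147.7 105.3] x [ 1.2e-03  6.0e-04 -1.0e+00] jaw z [ 0.946 -0.324  0.001] ang -18.9 q [0.31 0.3  2.04 0.   0.79 0.64] F [-0.5  0.2 -0.4] op 0.993
464.4,88,74 362.0 364.6
```

View pics/w11.png

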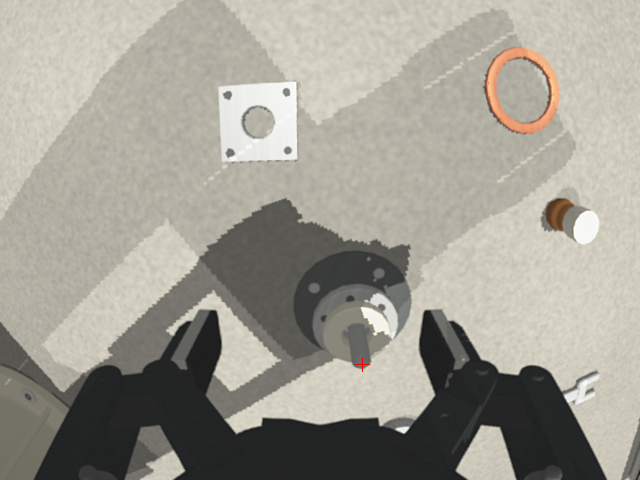

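Call:
{"fn": "step_arm", "kwargs": {
  "rows": [
    [-3,20,0,0,0,0.005,85],
    [-6,48,0,0,0,0.008,85],
    [-10,75,-5,0,0,0.008,85],
    [-11.7,88.5,-15,0,0,0.008,85],
    [-11.7,88.5,-35,0,0,0.008,85],
    [-11.7,88.5,-55,0,0,0.008,80],
    [-11.7,88.5,-55,0,0,0.008,75],
    [-11.7,88.5,-55,0,0,0.008,75]
  ]
}}

```text
clock: 14.65
eef_pos: [446.6, 239.7, 49.4]
tcp_rot: [1.966, 1.569, 1.643]
contact_force: [0.3, -0.8, 0.9]
opening: 0.877
```

```bash
python3 st.py; python3 wl.py w12 447.3,236.2,8
```

```text
14.65 pos [446.6 239.7  49.4] x [-1.0e-04  1.9e-03 -1.0e+00] jaw z [ 0.949 -0.317 -0.001] ang -18.5 q [0.49 0.43 2.02 0.   0.69 0.81] F [ 0.3 -0.8  0.9] op 0.877
447.3,236.2,8 324.2 279.6
```

View pics/w12.png

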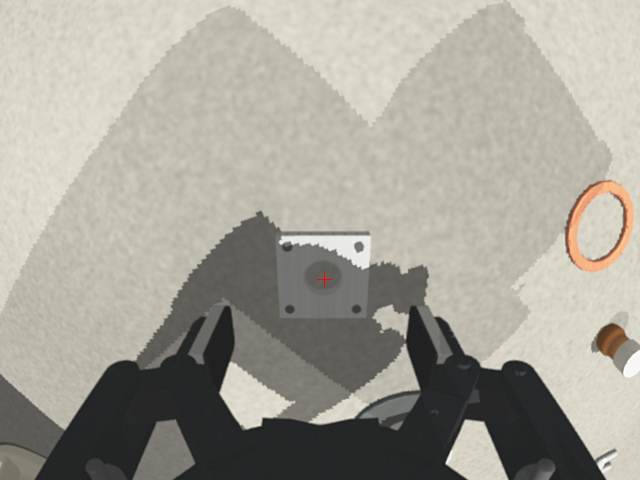

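Call:
{"fn": "step_arm", "kwargs": {
  "rows": [
    [0.6,-3.2,-10,0,0,0,75],
    [0.6,-3.2,-25,0,0,0,70],
    [0.6,-3.2,-40,0,0,0,65],
    [0.6,-3.2,-48,0,0,0,62],
    [0.6,-3.2,-49.5,0,0,0,60],
    [0.6,-3.2,-49.5,0,0,0,50],
    [0.6,-3.2,-49.5,0,0,0,40],
    [0.6,-3.2,-49.5,0,0,0,40]
  ]
}}

```text
clock: 15.7
eef_pos: [447.6, 236.8, 0.6]
tcp_rot: [1.468, 1.568, 1.146]
contact_force: [0.2, 0.7, 1.4]
opening: 0.562
```

Call:
{"fn": "step_arm", "kwargs": {
  "rows": [
    [0,0,0,0,0,0,40],
    [0,0,0,0,0,0,40],
    [0,0,10,0,0,0,40],
    [0,0,30,0,0,0,40],
    [0,0,60,0,0,0,40],
    [0,0,90,0,0,0,40],
    [0,0,105,0,0,0,40],
    [0,0,105,0,0,0,40]
  ]
}}

```text
clock: 16.7
eef_pos: [448.3, 237.1, 106.6]
tcp_rot: [1.171, 1.566, 0.849]
contact_force: [0.4, -0.1, -1.0]
opening: 0.566
```

```bash
python3 st.py; python3 wl.py w13 464.4,88,74
```

```text
16.7 pos [448.3 237.1 106.6] x [ 0.0032  0.0036 -1.    ] jaw z [ 0.949 -0.317  0.002] ang -18.5 q [0.48 0.33 1.99 0.   0.81 0.8 ] F [ 0.4 -0.1 -1. ] op 0.566
464.4,88,74 405.7 445.5
```

View pics/w13.png

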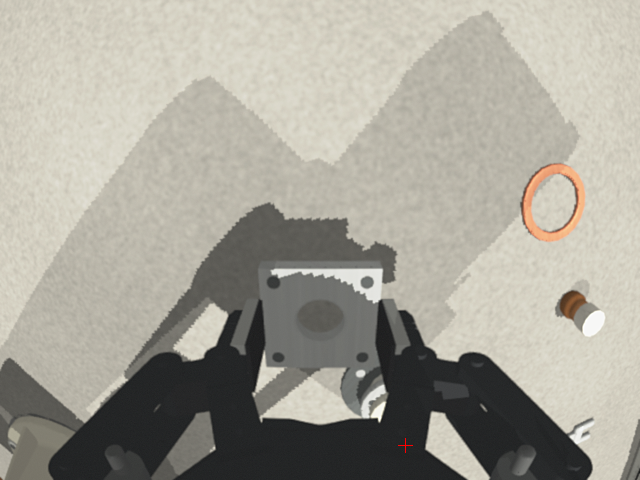

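Call:
{"fn": "step_arm", "kwargs": {
  "rows": [
    [3,-25,0,0,0,0,40],
    [7,-65,0,0,0,0,40],
    [11,-105,0,0,0,0,40],
    [14,-135,0,0,0,0,40],
    [16,-149.4,0,0,0,0,40],
    [16,-149.4,0,0,0,0,40],
    [16,-149.4,-10,0,0,0,40],
    [16,-149.4,-20,0,0,0,40]
  ]
}}

```text
clock: 17.75
eef_pos: [463.4, 88.2, 84.7]
tcp_rot: [1.447, 1.568, 1.126]
contact_force: [-0.9, -1.1, -1.5]
opening: 0.566
```

```bash
python3 st.py; python3 wl.py w14 464.4,88,74
```

```text
17.75 pos [463.4  88.2  84.7] x [ 0.0014  0.0029 -1.    ] jaw z [ 0.949 -0.316  0.   ] ang -18.4 q [0.18 0.33 2.08 0.   0.74 0.5 ] F [-0.9 -1.1 -1.5] op 0.566
464.4,88,74 323.1 301.5
```

View pics/w14.png

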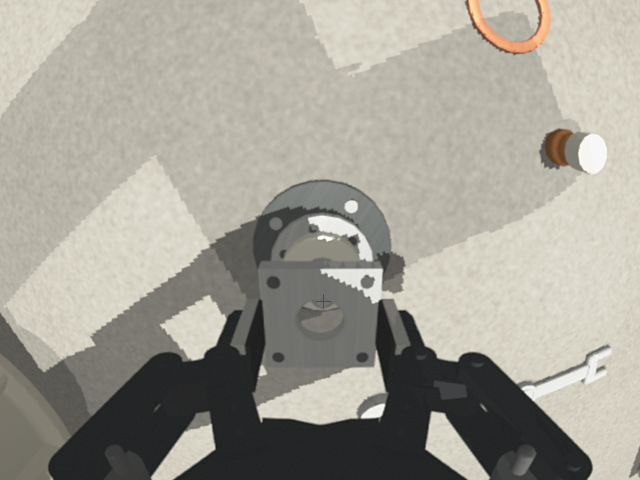

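Call:
{"fn": "step_arm", "kwargs": {
  "rows": [
    [0.9,-0.3,-6,0,0,0,40],
    [0.9,-0.3,-14,0,0,0,40],
    [0.9,-0.3,-23,0,0,0,40],
    [0.9,-0.3,-32,0,0,0,40],
    [0.9,-0.3,-39,0,0,0,40],
    [0.9,-0.3,-41,0,0,0,40],
    [0.9,-0.3,-42,0,0,0,40],
    [0.9,-0.3,-42,0,0,0,40]
  ]
}}

```text
clock: 18.8
eef_pos: [463.1, 87.6, 42.4]
tcp_rot: [2.356, 1.568, 2.035]
contact_force: [-5.6, -1.4, 15.7]
opening: 0.57
```

```bash
python3 st.py; python3 wl.py w15 464.4,88,74
```

```text
18.8 pos [463.1  87.6  42.4] x [-0.0012  0.0023 -1.    ] jaw z [ 0.949 -0.316 -0.002] ang -18.4 q [0.18 0.4  2.1  0.   0.64 0.5 ] F [-5.6 -1.4 15.7] op 0.57
464.4,88,74 323.9 354.3
```

View pics/w15.png

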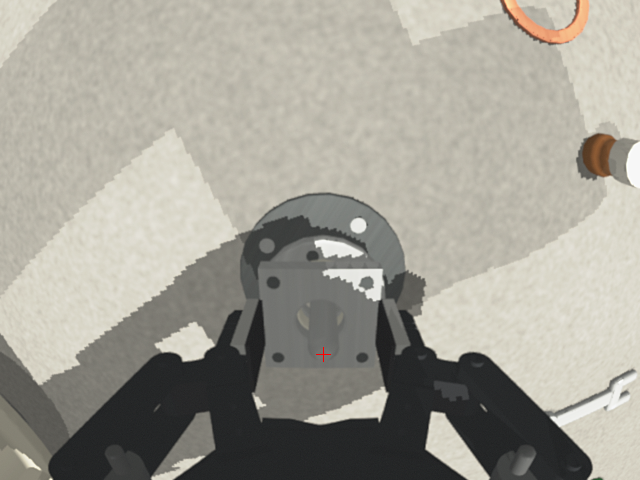

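Call:
{"fn": "step_arm", "kwargs": {
  "rows": [
    [0,0,0.5,0,0,0,50],
    [0,0,0.5,0,0,0,65],
    [0,0,1,0,0,0,80],
    [0,0,8,0,0,0,85],
    [0,0,35,0,0,0,85],
    [0,0,65,0,0,0,85],
    [10,-20,70,0,0,0,85],
    [25,-53,70,0,0,0,85]
  ]
}}

```text
clock: 19.85
eef_pos: [488.9, 34.6, 113.8]
tcp_rot: [1.558, 1.568, 1.239]
contact_force: [0.0, 0.1, 0.6]
opening: 0.999
```

```bash
python3 st.py; python3 - <<'E'
from h import *
p,d=vision.grab_frame("top"); cv2.imwrite("pics/top1.png",p[:,:,::-1])
p,d=vision.grab_frame("scene"); q=p[:,:,::-1]; cv2.imwrite("pics/s1.png",np.hstack([cv2.resize(q[150:270,290:450],(480,360),interpolation=cv2.INTER_CUBIC)]))
E
```

```text
19.85 pos [488.9  34.6 113.8] x [ 9.0e-04  2.6e-03 -1.0e+00] jaw z [ 0.949 -0.314  0.   ] ang -18.3 q [0.07 0.3  2.02 0.   0.82 0.38] F [0.  0.1 0.6] op 0.999
```

View pics/s1.png

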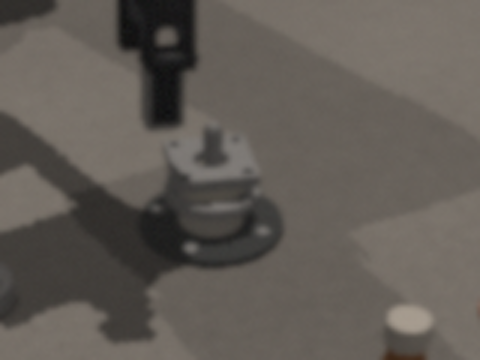

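Call:
{"fn": "step_arm", "kwargs": {
  "rows": [
    [18,-38,0,0,0,0,85],
    [42,-90,0,0,0,0,85],
    [67,-143,0,0,0,0,85],
    [92,-196,0,0,0,0,85],
    [112,-240,-10,0,0,0,80],
    [122,-260,-25,0,0,0,75],
    [122,-260,-40,0,0,0,70],
    [122,-260,-44,0,0,0,65]
  ]
}}

```text
clock: 20.95
eef_pos: [610.4, -225.9, 67.9]
tcp_rot: [2.372, 1.567, 2.049]
contact_force: [-0.6, 1.2, 1.0]
opening: 0.76
```

```bash
python3 st.py; python3 wl.py w16 611,-225.4,18
```

```text
20.95 pos [ 610.4 -225.9   67.9] x [-0.0017  0.0033 -1.    ] jaw z [ 0.948 -0.317 -0.003] ang -18.5 q [-0.36  0.57  1.69  0.    0.88 -0.04] F [-0.6  1.2  1. ] op 0.76
611,-225.4,18 322.0 267.3
```

View pics/w16.png

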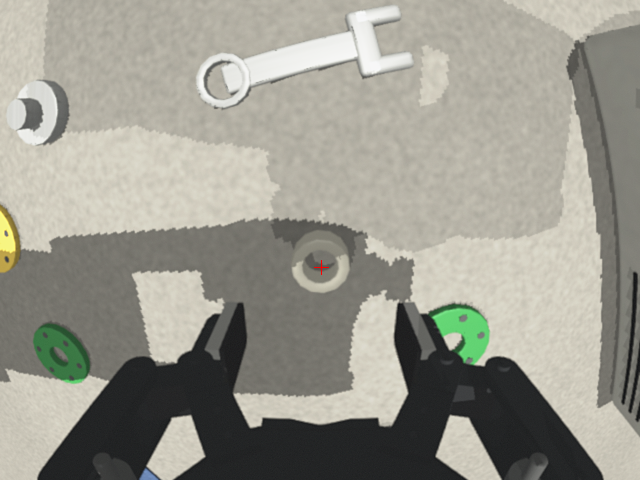

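Call:
{"fn": "step_arm", "kwargs": {
  "rows": [
    [0.5,0.7,-12,0,0,0,60],
    [0.5,0.7,-30,0,0,0,55],
    [0.5,0.7,-48,0,0,0,50],
    [0.5,0.7,-60,0,0,0,48],
    [0.5,0.7,-64,0,0,0,46],
    [0.5,0.7,-64,0,0,0,35],
    [0.5,0.7,-64,0,0,0,25],
    [0.5,0.7,-64,0,0,0,25]
  ]
}}

```text
clock: 22.0
eef_pos: [611.4, -225.2, 4.6]
tcp_rot: [2.067, 1.568, 1.745]
contact_force: [-0.2, -0.2, 0.4]
opening: 0.371
```

Call:
{"fn": "step_arm", "kwargs": {
  "rows": [
    [0,0,0,0,0,0,25],
    [0,0,0,0,0,0,25],
    [0,0,10,0,0,0,25],
    [0,0,30,0,0,0,25],
    [0,0,60,0,0,0,25],
    [0,0,90,0,0,0,25],
    [0,0,110,0,0,0,25],
    [0,0,110,0,0,0,25]
  ]
}}

```text
clock: 23.0
eef_pos: [612.5, -225.6, 116.9]
tcp_rot: [0.779, 1.567, 0.457]
contact_force: [0.4, 0.7, -1.2]
opening: 0.374
```

```bash
python3 st.py; python3 wl.py w17 464.4,88,74
```

```text
23.0 pos [ 612.5 -225.6  116.9] x [ 0.003   0.0015 -1.    ] jaw z [ 0.949 -0.317  0.002] ang -18.5 q [-0.36  0.51  1.66  0.    0.96 -0.04] F [ 0.4  0.7 -1.2] op 0.374
464.4,88,74 -13.2 -65.1
```

View pics/w17.png

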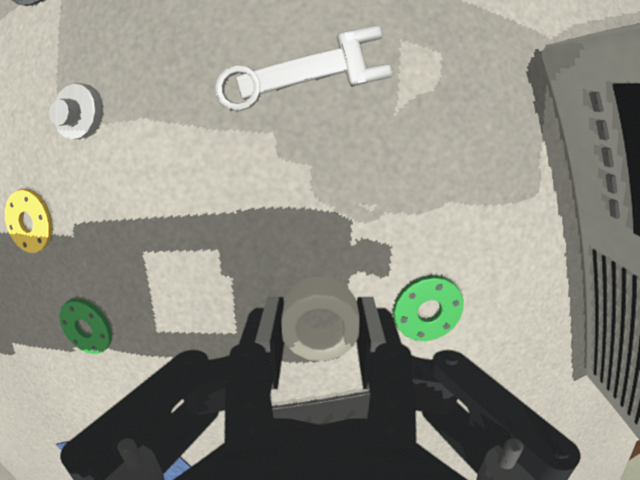

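Call:
{"fn": "step_arm", "kwargs": {
  "rows": [
    [-15,32,0,0,0,0,25],
    [-38,80,0,0,0,0,25],
    [-63,133,0,0,0,0,25],
    [-88,186,0,0,0,0,25],
    [-113,239,0,0,0,0,25],
    [-135,286,0,0,0,0,25],
    [-148.1,313.4,0,0,0,0,25],
    [-148.1,313.4,-5,0,0,0,25]
  ]
}}

```text
clock: 24.05
eef_pos: [462.0, 89.4, 109.5]
tcp_rot: [2.293, 1.568, 1.974]
contact_force: [-0.1, 0.4, -0.9]
opening: 0.37
```

```bash
python3 st.py
```

```text
24.05 pos [462.   89.4 109.5] x [-9.0e-04  2.1e-03 -1.0e+00] jaw z [ 0.949 -0.314 -0.002] ang -18.3 q [0.19 0.28 2.06 0.   0.8  0.5 ] F [-0.1  0.4 -0.9] op 0.37
```

Call:
{"fn": "step_arm", "kwargs": {
  "rows": [
    [2.3,-1.6,0,0,0,0,25],
    [2.3,-1.6,0,0,0,0,25],
    [2.3,-1.6,-8,0,0,0,25],
    [2.3,-1.6,-16,0,0,0,25],
    [2.3,-1.6,-23,0,0,0,25],
    [2.3,-1.6,-30,0,0,0,25],
    [2.3,-1.6,-36,0,0,0,25],
    [2.3,-1.6,-36,0,0,0,25]
  ]
}}

```text
clock: 25.05
eef_pos: [464.0, 87.8, 73.0]
tcp_rot: [2.631, 1.568, 2.312]
contact_force: [0.4, 0.5, -1.0]
opening: 0.368
```

```bash
python3 st.py; python3 wl.py w18 464.4,88,74
```

```text
25.05 pos [464.   87.8  73. ] x [-0.0018  0.002  -1.    ] jaw z [ 0.95  -0.314 -0.002] ang -18.3 q [0.18 0.35 2.08 0.   0.71 0.5 ] F [ 0.4  0.5 -1. ] op 0.368
464.4,88,74 321.8 313.9
```

View pics/w18.png

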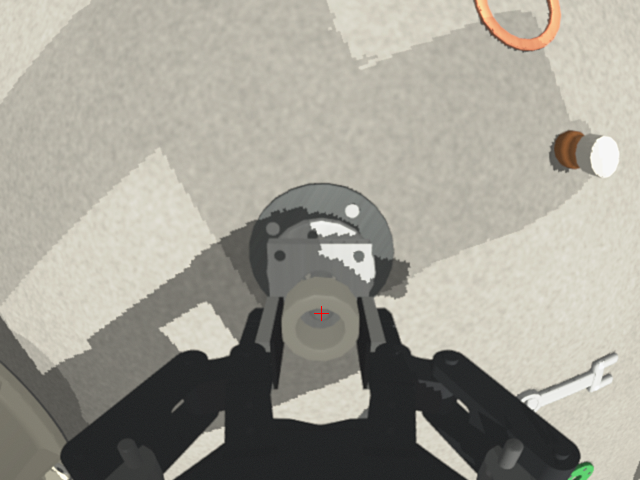

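Call:
{"fn": "step_arm", "kwargs": {
  "rows": [
    [0.3,0,-5,0,0,0,25],
    [0.3,0,-10,0,0,0,25],
    [0.3,0,-14,0,0,0,25],
    [0.3,0,-17,0,0,0,25],
    [0.3,0,-18.2,0,0,0,25],
    [0.3,0,-18.5,0,0,0,25],
    [0.3,0,-18.5,0,0,0,25],
    [0.3,0,-18.5,0,0,0,25]
  ]
}}

```text
clock: 26.1
eef_pos: [464.6, 87.9, 54.9]
tcp_rot: [2.394, 1.568, 2.075]
contact_force: [-0.5, -0.5, -0.3]
opening: 0.373
```

```bash
python3 st.py; python3 wl.py w19 464.4,88,74
```

```text
26.1 pos [464.6  87.9  54.9] x [-0.0011  0.0021 -1.    ] jaw z [ 0.95  -0.314 -0.002] ang -18.3 q [0.18 0.38 2.09 0.   0.67 0.5 ] F [-0.5 -0.5 -0.3] op 0.373
464.4,88,74 320.5 337.3
```

View pics/w19.png

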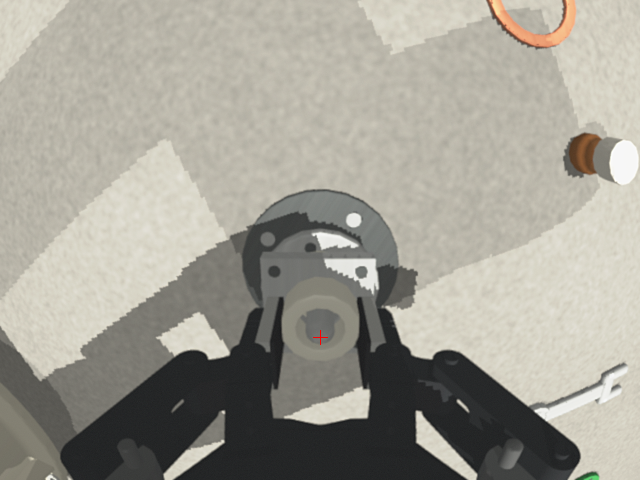

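Call:
{"fn": "step_arm", "kwargs": {
  "rows": [
    [0,0,-0.6,0,0,0,25],
    [0,0,-0.8,0,0,0,25],
    [0,0,-0.8,0,0,0,35],
    [0,0,-0.8,0,0,0,50],
    [0,0,0,0,0,0,65],
    [0,0,15,0,0,0,75],
    [0,0,45,0,0,0,75],
    [0,-10,75,0,0,0,75]
  ]
}}

```text
clock: 27.15
eef_pos: [464.6, 78.1, 131.5]
tcp_rot: [2.245, 1.568, 1.927]
contact_force: [1.3, -1.0, -0.8]
opening: 0.875
```

```bash
python3 st.py; python3 wl.py w20 467,-69.8,32
```

```text
27.15 pos [464.6  78.1 131.5] x [-8.0e-04  2.2e-03 -1.0e+00] jaw z [ 0.95  -0.313 -0.001] ang -18.2 q [0.16 0.25 2.05 0.   0.85 0.48] F [ 1.3 -1.  -0.8] op 0.875
467,-69.8,32 376.2 390.8
```

View pics/w20.png

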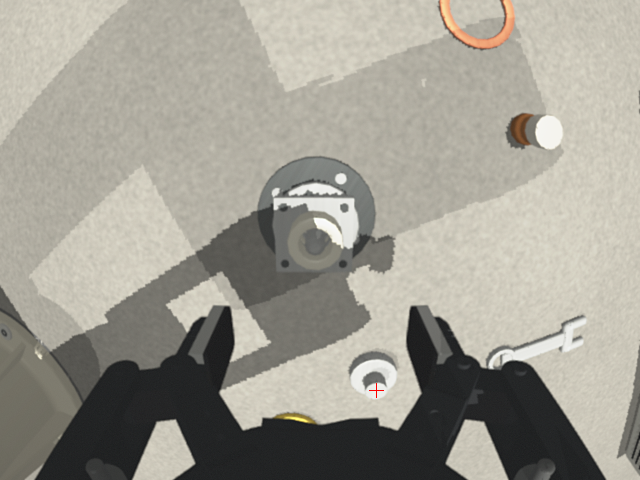

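Call:
{"fn": "step_arm", "kwargs": {
  "rows": [
    [0,-20,0,0,0,0,75],
    [1,-55,0,0,0,0,70],
    [2,-95,0,0,0,0,65],
    [2.4,-130,-10,0,0,0,60],
    [2.4,-147.9,-30,0,0,0,55],
    [2.4,-147.9,-50,0,0,0,50],
    [2.4,-147.9,-65,0,0,0,45],
    [2.4,-147.9,-71,0,0,0,45]
  ]
}}

```text
clock: 28.2
eef_pos: [468.7, -70.3, 63.6]
tcp_rot: [1.023, 1.567, 0.704]
contact_force: [-1.5, 0.8, -0.0]
opening: 0.53
```

```bash
python3 st.py; python3 wl.py w21 467,-69.8,32
```

```text
28.2 pos [468.7 -70.3  63.6] x [ 0.0031  0.0026 -1.    ] jaw z [ 0.95  -0.313  0.002] ang -18.2 q [-0.15  0.37  2.09  0.    0.69  0.16] F [-1.5  0.8 -0. ] op 0.53
467,-69.8,32 317.4 282.6
```

View pics/w21.png

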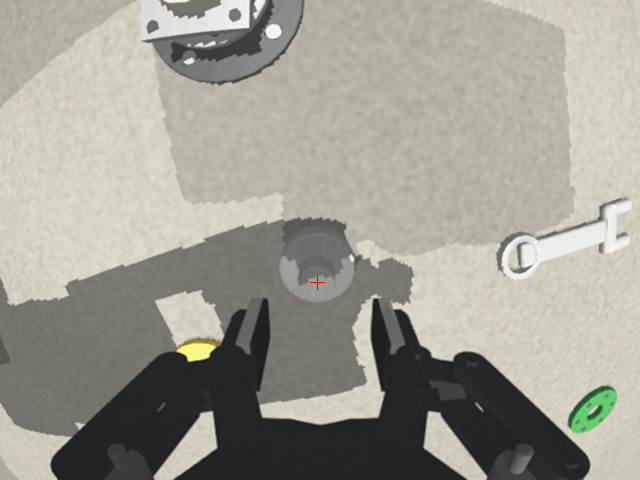

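Call:
{"fn": "step_arm", "kwargs": {
  "rows": [
    [-1.5,0.8,-8,0,0,0,42],
    [-1.5,0.8,-20,0,0,0,40],
    [-1.5,0.8,-34,0,0,0,38],
    [-1.5,0.8,-43,0,0,0,36],
    [-1.5,0.8,-45.5,0,0,0,35],
    [-1.5,0.8,-45.5,0,0,0,25],
    [-1.5,0.8,-45.5,0,0,0,12],
    [-1.5,0.8,-45.5,0,0,0,10]
  ]
}}

```text
clock: 29.25
eef_pos: [467.3, -69.5, 18.0]
tcp_rot: [0.968, 1.567, 0.65]
contact_force: [0.1, 0.1, 0.0]
opening: 0.213
```

Call:
{"fn": "step_arm", "kwargs": {
  "rows": [
    [0,0,0,0,0,0,10],
    [0,0,0,0,0,0,10],
    [0,0,10,0,0,0,10],
    [0,0,30,0,0,0,10],
    [0,0,60,0,0,0,10],
    [0,0,85,0,0,0,10],
    [0,0,95,0,0,0,10],
    [0,0,95,0,0,0,10]
  ]
}}

```text
clock: 30.25
eef_pos: [467.6, -69.5, 113.5]
tcp_rot: [0.774, 1.566, 0.456]
contact_force: [-0.8, 1.6, -1.8]
opening: 0.212
```

```bash
python3 st.py; python3 wl.py w22 464.4,88,74
```

```text
30.25 pos [467.6 -69.5 113.5] x [ 0.0047  0.0023 -1.    ] jaw z [ 0.95  -0.313  0.004] ang -18.2 q [-0.15  0.28  2.06  0.    0.8   0.16] F [-0.8  1.6 -1.8] op 0.212
464.4,88,74 215.4 -4.3
```

View pics/w22.png

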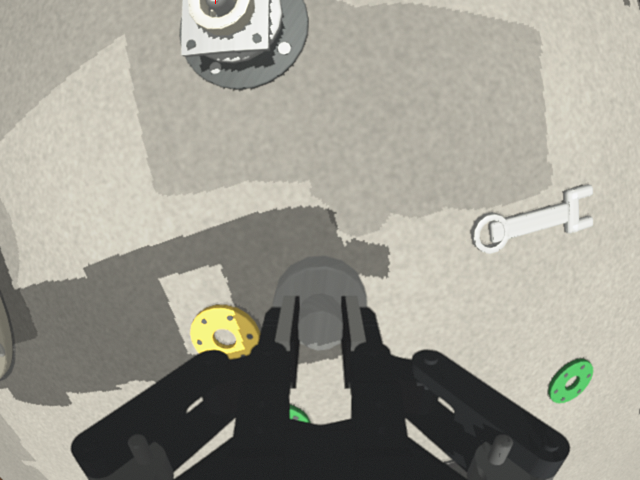

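Call:
{"fn": "step_arm", "kwargs": {
  "rows": [
    [-0.5,20,0,0,0,0,10],
    [-1,55,0,0,0,0,10],
    [-2,95,0,0,0,0,10],
    [-3,130,0,0,0,0,10],
    [-3.2,150,0,0,0,0,10],
    [-3.2,157.3,0,0,0,0,10],
    [-3.2,157.3,0,0,0,0,10],
    [-3.2,157.3,0,0,0,0,10]
  ]
}}

```text
clock: 31.3
eef_pos: [463.7, 87.2, 112.5]
tcp_rot: [0.997, 1.567, 0.678]
contact_force: [0.6, -0.2, -1.6]
opening: 0.211
```

```bash
python3 st.py; python3 wl.py w23 464.4,88,68
```

```text
31.3 pos [463.7  87.2 112.5] x [ 0.0028  0.0023 -1.    ] jaw z [ 0.95  -0.313  0.002] ang -18.3 q [0.18 0.28 2.06 0.   0.8  0.5 ] F [ 0.6 -0.2 -1.6] op 0.211
464.4,88,68 321.4 270.7
```

View pics/w23.png

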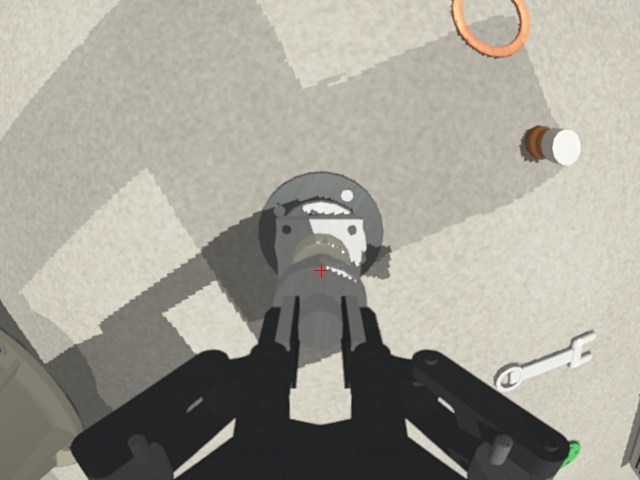

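Call:
{"fn": "step_arm", "kwargs": {
  "rows": [
    [0.7,0.6,-4,-0.002,0.003,0,10],
    [0.7,0.6,-9,-0.002,0.003,0,10],
    [0.7,0.6,-14,-0.002,0.003,0,10],
    [0.7,0.6,-19,-0.002,0.003,0,10],
    [0.7,0.6,-23,-0.002,0.003,0,10],
    [0.7,0.6,-25,-0.002,0.003,0,10],
    [0.7,0.6,-26,-0.002,0.003,0,10],
    [0.7,0.6,-26,-0.002,0.003,0,10]
  ]
}}

```text
clock: 32.35
eef_pos: [464.6, 87.8, 86.7]
tcp_rot: [1.61, 1.57, 1.291]
contact_force: [-0.2, 0.2, -1.6]
opening: 0.211
```

```bash
python3 st.py; cat > sc.py <<'E'
import sys
from h import *
p,d=vision.grab_frame("scene"); q=p[:,:,::-1]; cv2.imwrite(f"pics/{sys.argv[1]}.png",cv2.resize(q[150:270,290:450],(640,480),interpolation=cv2.INTER_CUBIC)); cv2.imwrite(f"pics/{sys.argv[1]}_full.png",q)
E
python3 sc.py s2
```

```text
32.35 pos [464.6  87.8  86.7] x [ 1.e-04  4.e-04 -1.e+00] jaw z [ 0.95  -0.313 -0.   ] ang -18.3 q [0.18 0.32 2.07 0.   0.74 0.5 ] F [-0.2  0.2 -1.6] op 0.211
```

View pics/s2.png

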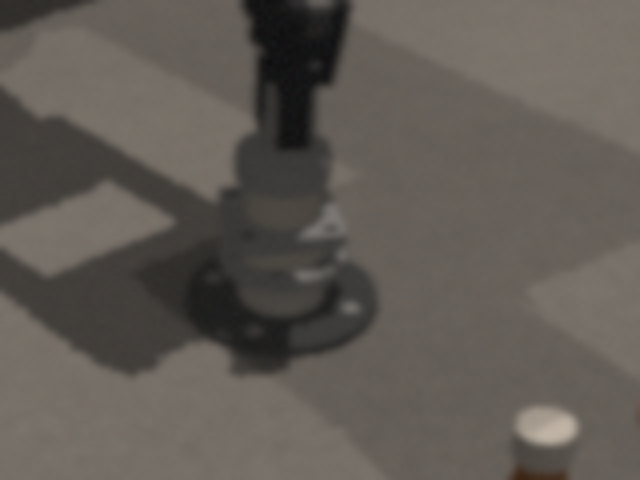

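Almost in contact. I'll lower the last millimetre, then read force.

Call:
{"fn": "step_arm", "kwargs": {
  "rows": [
    [0,0,-0.5,0,0,0,10],
    [0,0,-0.9,0,0,0,10],
    [0,0,-1.2,0,0,0,10],
    [0,0,-1.2,0,0,0,10],
    [0,0,-1.4,0,0,0,10],
    [0,0,-1.4,0,0,0,10],
    [0,0,-1.4,0,0,0,10],
    [0,0,-1.4,0,0,0,10]
  ]
}}

```text
clock: 33.4
eef_pos: [464.8, 87.8, 85.9]
tcp_rot: [0.945, 1.57, 0.627]
contact_force: [-1.2, -0.6, 8.3]
opening: 0.213
```

Contact at 85.9 as expected. Release, then retreat.

Call:
{"fn": "step_arm", "kwargs": {
  "rows": [
    [0,0,0.4,0,0,0,16],
    [0,0,0.4,0,0,0,25],
    [0,0,0.4,0,0,0,35],
    [0,0,0.6,0,0,0,45],
    [0,0,1,0,0,0,50],
    [0,0,15,0,0,0,50],
    [0,0,40,0,0,0,50],
    [0,0,70,0,0,0,50]
  ]
}}

```text
clock: 34.4
eef_pos: [464.6, 87.8, 157.2]
tcp_rot: [1.256, 1.57, 0.938]
contact_force: [1.4, 0.4, -1.0]
opening: 0.585
```

Call:
{"fn": "step_arm", "kwargs": {
  "rows": [
    [-5,-30,20,0,0,0,50],
    [-10,-70,30,0,0,0,50],
    [-20,-120,40,0,0,0,50],
    [-30,-170,45,0,0,0,50],
    [-35,-210,50,0,0,0,50],
    [-40,-250,50,0,0,0,50],
    [-40,-280,50,0,0,0,50],
    [-40,-290,50,0,0,0,50]
  ]
}}

```text
clock: 35.4
eef_pos: [424.7, -203.6, 208.1]
tcp_rot: [0.233, 1.569, -0.088]
contact_force: [1.1, -0.3, -0.0]
opening: 0.589
```

```bash
python3 st.py; python3 sc.py s3; python3 - <<'E'
from h import *
p,d=vision.grab_frame("top"); p=p[:,:,::-1]; cv2.imwrite("pics/top2.png",p)
ci=vision.camera_info("top")
cv2.imwrite("pics/top2c.png",np.hstack([p,]))
u,v=262,278; cv2.imwrite("pics/top2z.png",cv2.resize(p[v-40:v+40,u-50:u+50],(640,512),interpolation=cv2.INTER_CUBIC))
for z in (32,50,82,100): print(z,np.round(project(ci,(464.4,88,z)),1))
# depth on stack top
for z in (100,82):
    a,b=project(ci,(464.4,88,z)); print("depth z",(np.array(ci['origin'])[2]-d[int(b)-1:int(b)+2,int(a)-1:int(a)+2].mean()).round(1))
E
```

```text
35.4 pos [ 424.7 -203.6  208.1] x [ 1.3e-03 -1.0e-04 -1.0e+00] jaw z [ 0.949 -0.315  0.001] ang -18.4 q [-0.45  0.14  1.98  0.    1.03 -0.13] F [ 1.1 -0.3 -0. ] op 0.589
32 [259.3 279.8]
50 [257.7 279. ]
82 [254.8 277.5]
100 [253.  276.6]
depth z 98.5
depth z 98.4
```

View pics/s3.png

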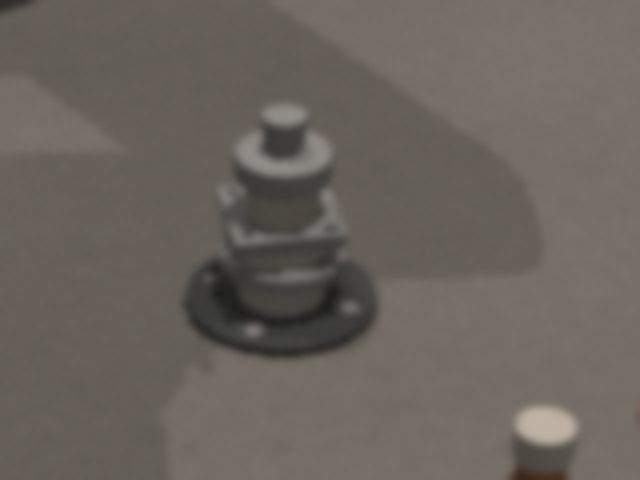

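View pics/top2.png

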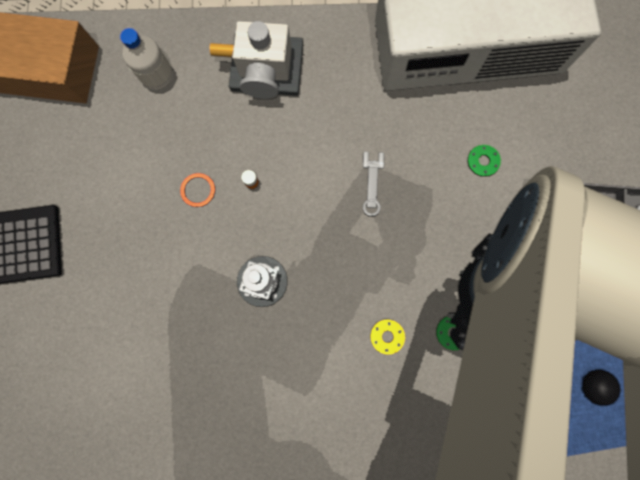

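View pics/top2z.png

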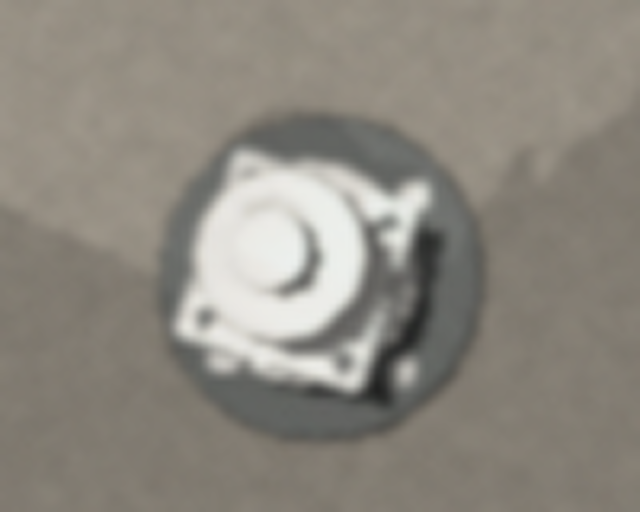

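```bash
python3 -c "
from rig import order
print(order.sign_off())"
```

```text
the job is handed in; nothing more can be done
None
```

I stacked all five parts over the post in the order asked: wide plate, short ring, square plate, tall ring, then the cap with its knob up. I let go of everything, moved the arm well clear and handed the job in at about 35.5 s.

- **Stack:** the last scene and top pictures show it upright and flat, with nothing touching it. The cap met the stack at the expected height: TCP at 85.9 mm, against about 86 mm predicted.
- **Other things:** in the last top picture the gasket, wrench and vial are where they started. So are the yellow look-alike and the far green one. The near green one is partly behind the arm in that picture. I never touched it, and it was still in place in wrist pictures taken shortly before.
- **Disagreements:** the wrist and top cameras differed by about 1–2 mm in y, within the holes' play. A rough depth reading put the knob top at about 98.5 mm instead of 100 mm. That estimate ignored the camera's tilt, and the calibration is only good to about 2 mm.
- **Forces:** the highest contact force I read was about 17 N, when seating the square plate. I read forces only at the end of each move.

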